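Park the rover and latch the pen gate

TASK

Stand the white rover with the red bumper on its wheels inside the pen, then gently push the pen's red gate shut until its sprung latch snaps in and holds it against its spring. Do not let the rover drop, do not force the gate against its stop (about 17 N is too much), and leave the yellow rover and the loose parts where they are.

Things in the scene. Friction and masses are not known exactly. Their poses are not given: they have to be found in the camera images.
- white_rover_mid (a point): White model rover with red bumper and red top bar, four black wheels, wheels fixed, 0.28 kg: 112 mm long (x, bumper at +x), 82 mm wide over the wheels, 70 mm tall (the red bar on top 5 mm more). The point is its centre, 35 mm above the underside of its wheels; z up. The body is 50 mm wide (y), 104 mm long, and clear of the wheels from 32 to 70 mm up: grip it there across y.
- yellow_rover_mid (a point): Yellow model rover with black bumper, same size as the white one; to be left alone. The point is its centre.
- pen: Open-topped parking pen with white walls, fixed to the table. Origin at the middle of the underside of its floor; z up. Floor black, 6 mm thick. Inside clear space 170 mm by 170 mm (x and y both from -85 to +85 mm), white walls 60 mm tall on the +x and both y sides, 8 mm thick. The gate closes the -x side (the front).
- gate_hinge (a point): On the vertical hinge axis of the gate, 39 mm above the table, at x -100, y +95 mm of the pen. Its axes turn with the gate: -y runs from the hinge along the gate to its free edge, -x is the outward normal of the outer face.
- gate_push (a point): Centre of the white push pad (40 mm wide, 45 mm tall) on the red gate's outer face, 140 mm from the hinge axis, 5.5 mm out from the gate's middle plane, 43 mm above the table. Axes as gate_hinge. The gate is 8 mm thick, 205 mm long, from 10 to 68 mm above the table; the dark latch case on top, near the free edge, reaches 77 mm. The keeper begins 70 mm past the pad's centre.
- gate (a joint): Opening angle of the gate (rad): 0 is square to the pen's sides; it grows as the gate swings outwards (pad moving towards the pen's -x). A spring in the hinge holds the light gate open at about 0.75; pushing it shut takes 2 to 3.5 N at the pad before the latch is met. Latched, it stays by itself somewhere between -0.01 and 0.23; not latched, it springs open again beyond 0.6.
- latch_tip (a point): Tip of the sprung brass tongue at the gate's free edge, 216 mm from the hinge axis, 67 mm above the table; its sloped side faces inwards. It rides over the upright pin of the steel keeper (83 mm high, outside the pen's front -y corner) and snaps in: the push at the pad rises to 7 to 11 N, drops at the snap, and a few mm further the gate meets a rigid stop.
- pen_front (a point): Point on the pen's floor at the middle of its open front edge (x -94 mm of the pen, y 0), 6 mm above the table. The keeper beside the front is slotted, to leave a narrower or wider gap, and is set differently each time: the gate's stop lies anywhere between -0.02 and 0.21 rad. Its place is not measured: feel for the snap.
- wheel: Loose black wheel, 52 mm across, 22 mm tall, origin under its centre.
- motor: Loose grey motor with orange hub, 84 x 34 x 34 mm, origin under the grey part's centre.
- beam: Loose blue beam 96 x 12 x 10 mm, origin under its centre.
- battery: Loose black battery pack 70 x 45 x 22 mm, origin under its centre.
- gear: Loose orange gear disc 40 mm across, 10 mm tall, origin under its centre.
- driver: Loose screwdriver lying on the table, long axis x.
Not all that is in view belongs to the job. Of the things that look like the part that bears white_rover_mid, the largest one is meant.

How it is judged:
On the way, in this order (a step that is already met when the one before it is completed fails the run):
1. the white rover stands released inside the pen, with the gate still open (x of white_rover_mid in the frame of pen between -0.06 and 0.06 m and y of white_rover_mid in the frame of pen between -0.06 and 0.06 m and height (world z) of white_rover_mid below 0.047 m and angle between white_rover_mid's own z axis and vertical below 0.12 rad and linear speed of white_rover below 0.02 m/s and contact force between the fingers and white_rover below 0.1 N and value of joint gate above 0.4 rad), for 0.2 s.
2. the gate is shut and latched (value of joint gate below 0.26 rad and contact force between the fingers and gate below 0.1 N), for 0.3 s.
At the end, for the whole second after the job is handed in: The white rover is at rest, upright within 7 degrees, on the pen's floor inside the pen (centre within 60 mm of the pen's middle along each side), released; the gate stays by itself below 0.26 rad, held by its latch (x of white_rover_mid in the frame of pen between -0.06 and 0.06 m and y of white_rover_mid in the frame of pen between -0.06 and 0.06 m and height (world z) of white_rover_mid below 0.047 m and angle between white_rover_mid's own z axis and vertical below 0.12 rad and linear speed of white_rover below 0.02 m/s and contact force between the fingers and white_rover below 0.1 N and value of joint gate below 0.26 rad and velocity of joint gate between -0.05 and 0.05 rad/s); the robot touches nothing.
It fails at once if the gate is pushed with more than 17 N (contact force between any of the fingers, the arm and gate above 17 N).
It fails at once if the white rover is let go more than about 2 cm above the pen floor (height (world z) of white_rover_mid above 0.065 m and contact force between the fingers and white_rover below 0.05 N).
It fails at once if the white rover is tipped over (angle between white_rover_mid's own z axis and vertical above 0.6 rad).
It fails at once if the yellow rover is moved more than 30 mm (distance of yellow_rover_mid from where it was at the start of the episode above 0.03 m).
It fails at once if a loose part is moved more than 40 mm (distance of any of wheel, motor, beam, battery, gear, driver from where it was at the start of the episode above 0.04 m).
It also fails if it takes over 70 s, if anything falls off the work surface, if the arm or the gripper's body presses on something with over 40 N, if the wrist force passes 120 N, or if a joint passes its speed limit or range.

ROBOT

A 6-joint arm with a two-finger parallel gripper is mounted at the origin on the work surface. World frame = base frame: x ahead of the robot, y to its left, z up, the work surface at z = 0. Lengths are in m, angles in rad, forces in N, time in s.
With the tool pointing down it reaches from about 0.275 to 0.825 m from the base axis. Payload 4.9 kg.
Tool frame: the origin (TCP) lies on the centre line of the jaws, within the pads' length; the fingertips stand 25 mm ahead of it and the grasp point (between the pads) lies 6 mm ahead of it (env.tcp_to_tips is the distance from the TCP to the fingertips, in m); z points along the fingers, y is the line along which they close (so a half turn about z gives the same grasp; the last joint's range is limited). The gripper opens to 85 mm and grips with 20 to 120 N. Pads are 22 mm wide; open, the fingers measure 114 mm over their backs; the gripper's body (76 mm by 85 mm) begins 54 mm behind the grasp point. The pads swing forward as they close: fully open they stand 13 mm farther back than shut.
Start: joints at [-1.421, 0.326, -0.193, 1.052, 0, 1.437], TCP at [0.154, -0.528, 0.256] pointing down, gripper open.
Joint ranges: [-2.65, 2.65], [-0.97, 1.79], [-1.3, 1.35], [-1.93, 2.1], [-1.47, 1.37], [-3.14, 3.14]. Speed limits (rad/s): [2.57, 2.57, 3.14, 3.14, 3.14, 3.14].

INTERFACE

Orientations are given as a 3x3 rotation matrix whose columns are the frame's x, y, z axes.
In Python, from plant import monitor, get_image, env gives the robot as it stands.
- The arm moves only by the tool arm_command, never from a script. Its arguments are lists of equal length, an entry for each row: "fingers": the finger opening in mm, from 0 to 85.4; "slide": the shift along the world's x, y, z in units of 0.6 m (1.0 is 0.6 m), a list of three; "dr": the turn, a rotation vector about the world's x, y, z in units of 2 pi rad (1.0 is 2 pi rad), a list of three. A call has 1 to 20 rows; each row is the pose to reach, as a shift and turn from the pose commanded when the call began, turning the shorter way round; what a row does not reach only later rows make up. A row lasts 1/12 s, in which the tool goes at most 41.7 mm and 7.16 degrees, less where a joint would pass 70% of its speed; a pose out of reach is approached as far as the arm can. A call with a number of a shift or a turn outside -1 to 1 is refused whole. A call with a gripper value outside its range is refused whole. The fingers move at their own pace and stop on an object; the grip force is fixed at half the most. Time passes only in rows, so rows that repeat a pose let the fingers close. It gives the time, the measured TCP pose, the force, the opening and the grip force at its end, in the units of the state.
- monitor.sense(): the state, without advancing time (a new reading comes with each control period).
- get_image(name): name is "side" or "top"; returns a dict with "pixels" (400x640x3 uint8, blue, green, red), "mtx" (3x3 intrinsics, pixels), "R" (3x3) and "t" (3): a world point X has camera coordinates R X + t. Camera axes: x right, y down, z forward; pixel columns grow to the right and rows downward; lengths in m; the calibration is good to about 2 mm. A picture is of the moment at which its call begins. There is no depth.
- env.job_done(): hands the job in; it is judged then, once.
The state is a dict: "t": time; "joint_positions": joint angles; "joint_velocities": joint speeds; "effort": joint torques, N m; "tcp_pos": TCP position; "ee_rot": TCP orientation; "force": force on the tool from outside, world axes, zero at the start; "ft_torque": the same for the moment, N m; "finger_gap": finger opening in m; "gripper_force": force on a finger pad.
Only numpy, scipy, OpenCV 4.12 (cv2) and the standard library are available. Lean on these libraries where they do the work, as an engineer would, in place of code of your own. Each camera call takes 0.05 s, during which the arm holds its last target. There are 200 camera calls.

## Working session

There is one attempt and no reset: what is moved stays moved. The work goes in short steps, Python scripts to look and compute and a tool call to move; the robot and the scene stay as the last step left them, time stands still between calls to the robot, and variables do not carry over. Pictures are saved under pics/ and viewed, at most 10 in all, crops included, and the job is handed in when it is done.

Besides the shell and the picture viewer there is one more tool, called after ">>>" by a JSON object that holds its "method" and its "body", one argument or row to a line. arm_command: Moves the arm, as the interface text tells. Its arguments: {"type":"object","properties":{"fingers":{"type":"array","items":{"type":"number"}},"slide":{"type":"array","items":{"type":"array","items":{"type":"number","minimum":-1,"maximum":1}}},"dr":{"type":"array","items":{"type":"array","items":{"type":"number","minimum":-1,"maximum":1}}}},"required":["fingers","slide","dr"]}

```bash
mkdir -p pics; cat > h.py <<'E'
import numpy as np, cv2
from plant import monitor, get_image, env
def ray(im,u,v,z):
    K,R,t=map(np.array,(im["mtx"],im["R"],im["t"]))
    c=-R.T@t; d=R.T@np.linalg.solve(K,[u,v,1.]); return c+d*(z-c[2])/d[2]
def proj(im,X):
    p=np.array(im["mtx"])@(np.array(im["R"])@X+np.array(im["t"])); return p[:2]/p[2]
E
python3 - <<'E'
from h import *
for n in("top","side"):
    im=get_image(n); cv2.imwrite(f"pics/{n}0.png",im["pixels"])
    print(n,-np.array(im["R"]).T@im["t"])
print(monitor.sense())
E
```

```text
top [ 0.47922453 -0.04582193  1.0167466 ]
side [0.26227469 0.45518596 0.75147051]
{'t': 0.1, 'joint_positions': array([-1.42121332e+00,  3.26876631e-01, -1.93516584e-01,  1.05201625e+00,
        5.08234006e-06,  1.43659623e+00]), 'joint_velocities': array([-0.00140632, -0.00122715,  0.00258034, -0.00088478, -0.00145425,
       -0.00147519]), 'effort': array([ 7.49133851e-04, -4.44239867e+01,  2.63037586e+01,  7.89872487e-03,
       -1.71322117e-04, -8.02040120e-06]), 'tcp_pos': array([ 0.1539304 , -0.52749311,  0.25556397]), 'ee_rot': array([[ 9.60003109e-01,  2.79989243e-01, -2.35373215e-04],
       [ 2.79989255e-01, -9.60001808e-01,  1.59587934e-03],
       [ 2.20870338e-04, -1.59795110e-03, -9.99998699e-01]]), 'force': array([0.45342548, 0.02519401, 1.18520969]), 'ft_torque': array([0.00171593, 0.01522838, 0.0271839 ]), 'gripper_force': 0.0, 'finger_gap': 0.08533618366952585}
```

View pics/top0.png

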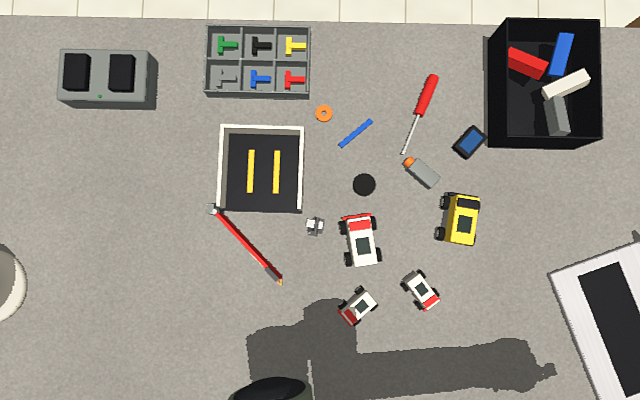

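View pics/side0.png

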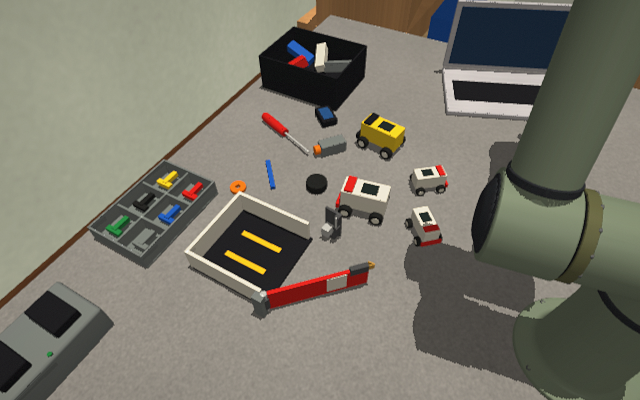

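Candidates for the white rover in the top view: the big white one at (360,240), small white decoys at (358,306) and (421,290), and the yellow one at (460,219). I choose (360,240), the largest, with a red bumper and bar at its upper end. The pen is at (260,170) with its open front facing down. The gate runs from its hinge at (213,209) to the tip at (281,282), and the keeper is at (315,226).

```bash
python3 - <<'E'
from h import *
im=get_image("top"); px=im["pixels"]; hsv=cv2.cvtColor(px,cv2.COLOR_BGR2HSV)
def blob(m,x0,y0,x1,y1):
    k=np.zeros(m.shape,np.uint8);k[y0:y1,x0:x1]=m[y0:y1,x0:x1]
    c=max(cv2.findContours(k,0,2)[0],key=cv2.contourArea); return c
white=cv2.inRange(hsv,(0,0,205),(180,50,255)); red=cv2.inRange(hsv,(0,130,90),(8,255,255))|cv2.inRange(hsv,(172,130,90),(180,255,255))
blk=cv2.inRange(hsv,(0,0,0),(180,255,60))
def show(n,c,zs):
    r=cv2.minAreaRect(c); print(n,np.round(r[0],1),np.round(r[1],1),round(r[2],1))
    for z in zs:
        q=[ray(im,*p,z)[:2] for p in cv2.boxPoints(r)]
        print("  z",z,"ctr",np.round(np.mean(q,0),4),"corners",np.round(q,4).tolist(),"sides",np.round([np.linalg.norm(q[0]-q[1]),np.linalg.norm(q[1]-q[2])],4))
full=cv2.morphologyEx(white|red,cv2.MORPH_CLOSE,np.ones((9,9)))
show("rover",blob(full,330,200,390,275),[.06,.07])
show("rover red",blob(red,330,200,390,275),[.07,.06])
show("pen wall",blob(white,205,115,310,220),[.06,.066])
show("floor",blob(blk,222,130,304,216),[.006])
show("gate",blob(red,200,200,300,300),[.068])
show("stripe1",blob(cv2.inRange(hsv,(20,100,100),(35,255,255)),240,140,260,200),[.006])
show("stripe2",blob(cv2.inRange(hsv,(20,100,100),(35,255,255)),266,140,290,200),[.006])
c=cv2.resize(px[195:320,195:400],None,fx=3.8,fy=3.8,interpolation=cv2.INTER_CUBIC);cv2.imwrite("pics/crop1.png",c)
E
```

```text
rover [359.8 239.7] [51.6 29.4] 81.9
  z 0.06 ctr [ 0.4784 -0.1225] corners [[0.5281, -0.0819], [0.5387, -0.1451], [0.4287, -0.1627], [0.4181, -0.1001]] sides [0.0641 0.1115]
  z 0.07 ctr [ 0.4784 -0.1217] corners [[0.5276, -0.0816], [0.5381, -0.1441], [0.4292, -0.1615], [0.4187, -0.0996]] sides [0.0634 0.1103]
rover red [359.5 224.8] [ 9.1 21.5] 81.9
  z 0.07 ctr [ 0.5101 -0.1205] corners [[0.5158, -0.0962], [0.5235, -0.1418], [0.5043, -0.1449], [0.4966, -0.0993]] sides [0.0463 0.0194]
  z 0.06 ctr [ 0.5104 -0.1213] corners [[0.5162, -0.0967], [0.524, -0.1428], [0.5046, -0.1459], [0.4968, -0.0999]] sides [0.0468 0.0196]
pen wall [259.6 165.6] [85.3 82.1] 2.1
  z 0.06 ctr [0.6357 0.1009] corners [[0.5455, 0.1943], [0.7283, 0.1957], [0.7257, 0.0062], [0.5434, 0.0075]] sides [0.1828 0.1895]
  z 0.066 ctr [0.6348 0.1   ] corners [[0.5451, 0.1928], [0.7267, 0.1942], [0.7242, 0.0059], [0.543, 0.0072]] sides [0.1816 0.1884]
floor [260.2 173.9] [75.  79.8] 1.2
  z 0.006 ctr [0.625  0.1071] corners [[0.5312, 0.1923], [0.7183, 0.1964], [0.7187, 0.0207], [0.532, 0.019]] sides [0.1871 0.1757]
gate [248.2 245.4] [91.3  6.9] 46.6
  z 0.068 ctr [0.4601 0.1185] corners [[0.5242, 0.1941], [0.5348, 0.1836], [0.3959, 0.0429], [0.3856, 0.0534]] sides [0.0149 0.1977]
stripe1 [250.5 171.1] [ 5.9 42.4] 4.1
  z 0.006 ctr [0.6306 0.13  ] corners [[0.5813, 0.1385], [0.6806, 0.1353], [0.6799, 0.1215], [0.5807, 0.1248]] sides [0.0993 0.0138]
stripe2 [276. 172.] [ 5.2 42.2] 2.2
  z 0.006 ctr [0.6299 0.0705] corners [[0.5805, 0.0767], [0.6794, 0.0763], [0.6792, 0.0642], [0.5804, 0.0647]] sides [0.0988 0.0121]
```

View pics/crop1.png

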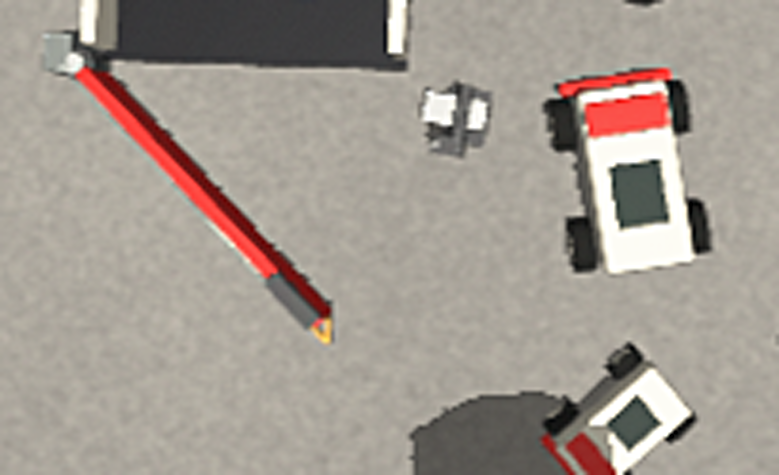

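The crop confirms the choice. It shows the big white rover with its red bumper and bar, yawed about +0.165 rad with its centre near (0.478, -0.126). The pen centre is near (0.632, 0.101), with yaw about 0. I'm moving above the rover.

>>> {"method": "arm_command", "body": {
  "fingers": [85,85,85,85,85,85,85,85,85,85,85,85,85,85,85,85],
  "slide": [
    [0.54,0.67,-0.176],
    [0.54,0.67,-0.176],
    [0.54,0.67,-0.176],
    [0.54,0.67,-0.176],
    [0.54,0.67,-0.176],
    [0.54,0.67,-0.176],
    [0.54,0.67,-0.176],
    [0.54,0.67,-0.176],
    [0.54,0.67,-0.176],
    [0.54,0.67,-0.176],
    [0.54,0.67,-0.176],
    [0.54,0.67,-0.176],
    [0.54,0.67,-0.176],
    [0.54,0.67,-0.176],
    [0.54,0.67,-0.176],
    [0.54,0.67,-0.176]
  ],
  "dr": [
    [0,0,-0.019],
    [0,0,-0.019],
    [0,0,-0.019],
    [0,0,-0.019],
    [0,0,-0.019],
    [0,0,-0.019],
    [0,0,-0.019],
    [0,0,-0.019],
    [0,0,-0.019],
    [0,0,-0.019],
    [0,0,-0.019],
    [0,0,-0.019],
    [0,0,-0.019],
    [0,0,-0.019],
    [0,0,-0.019],
    [0,0,-0.019]
  ]
}}

```text
t: 1.48
tcp_pos: [0.4775, -0.1262, 0.1505]
ee_rot: [[0.986, 0.164, -0.001], [0.164, -0.986, -0.0], [-0.001, 0.0, -1.0]]
force: [-0.4, 0.2, 0.4]
finger_gap: 0.0849
gripper_force: 0.0
```

```bash
python3 - <<'E'
from h import *
s=monitor.sense(); print(s["t"],s["tcp_pos"],s["ee_rot"].round(3).tolist())
a=get_image("side");
p=proj(a,np.array([.478,-.126,.06]));print(p)
x,y=int(p[0]),int(p[1]);
cv2.imwrite("pics/side1.png",cv2.resize(a["pixels"][y-85:y+65,x-100:x+100],None,fx=3.5,fy=3.5))
E
```

```text
1.4833 [ 0.47751225 -0.12618843  0.15052262] [[0.986, 0.164, -0.001], [0.164, -0.986, -0.0], [-0.001, 0.0, -1.0]]
[363.77104407 190.48239746]
```

View pics/side1.png

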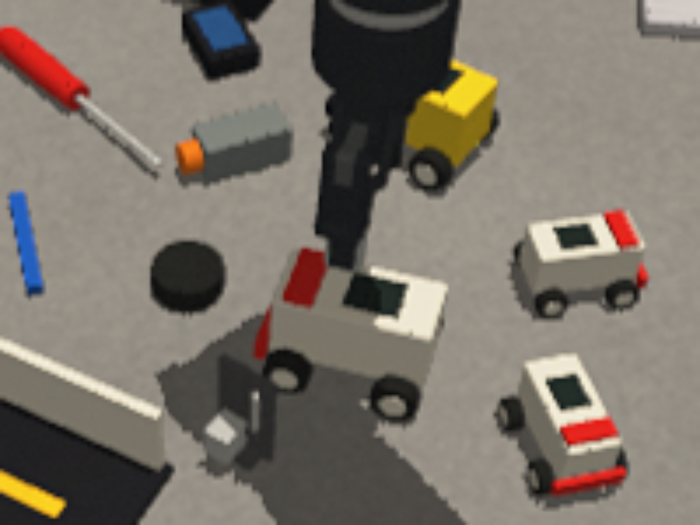

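The gripper is centred over the rover, with the near finger in front of its side face (crop about (345,265)). The wheel, keeper and yellow rover are clear. Descend and close.

>>> {"method": "arm_command", "body": {
  "fingers": [85,85,85,85,85,40,40,40,40,40,40,40,40,40],
  "slide": [
    [0,0,-0.05],
    [0,0,-0.09],
    [0,0,-0.12],
    [0,0,-0.147],
    [0,0,-0.147],
    [0,0,-0.147],
    [0,0,-0.147],
    [0,0,-0.147],
    [0,0,-0.147],
    [0,0,-0.147],
    [0,0,-0.147],
    [0,0,-0.147],
    [0,0,-0.147],
    [0,0,-0.147]
  ],
  "dr": [
    [0,0,0],
    [0,0,0],
    [0,0,0],
    [0,0,0],
    [0,0,0],
    [0,0,0],
    [0,0,0],
    [0,0,0],
    [0,0,0],
    [0,0,0],
    [0,0,0],
    [0,0,0],
    [0,0,0],
    [0,0,0]
  ]
}}

```text
t: 2.7
tcp_pos: [0.479, -0.1267, 0.0641]
ee_rot: [[0.987, 0.163, 0.002], [0.163, -0.987, -0.002], [0.002, 0.002, -1.0]]
force: [-0.7, -1.2, 6.8]
finger_gap: 0.0491
gripper_force: 62.3
```

>>> {"method": "arm_command", "body": {
  "fingers": [40,40,40,40,40,40,40,40,40,40,40,40,40,40,40,40,40,40],
  "slide": [
    [0,0,0.02],
    [0,0,0.06],
    [0,0,0.12],
    [0,0,0.18],
    [0,0,0.22],
    [0.03,0.04,0.22],
    [0.06,0.09,0.22],
    [0.09,0.14,0.22],
    [0.12,0.18,0.22],
    [0.15,0.22,0.22],
    [0.18,0.26,0.22],
    [0.21,0.3,0.22],
    [0.24,0.34,0.22],
    [0.257,0.378,0.22],
    [0.257,0.378,0.22],
    [0.257,0.378,0.22],
    [0.257,0.378,0.22],
    [0.257,0.378,0.22]
  ],
  "dr": [
    [0,0,0],
    [0,0,0],
    [0,0,0],
    [0,0,0],
    [0,0,0],
    [0,0,-0.005],
    [0,0,-0.01],
    [0,0,-0.015],
    [0,0,-0.02],
    [0,0,-0.025],
    [0,0,-0.025],
    [0,0,-0.025],
    [0,0,-0.025],
    [0,0,-0.025],
    [0,0,-0.025],
    [0,0,-0.025],
    [0,0,-0.025],
    [0,0,-0.025]
  ]
}}

```text
t: 4.2
tcp_pos: [0.6316, 0.0903, 0.1943]
ee_rot: [[1.0, 0.023, -0.001], [0.023, -1.0, 0.007], [-0.001, -0.007, -1.0]]
force: [0.2, -0.4, -3.4]
finger_gap: 0.0492
gripper_force: 63.6
```

```bash
python3 - <<'E'
from h import *
a=get_image("side"); cv2.imwrite("pics/side2.png",cv2.resize(a["pixels"][80:330,150:450],None,fx=2.4,fy=2.4))
E
```

```text
(no output)
```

View pics/side2.png

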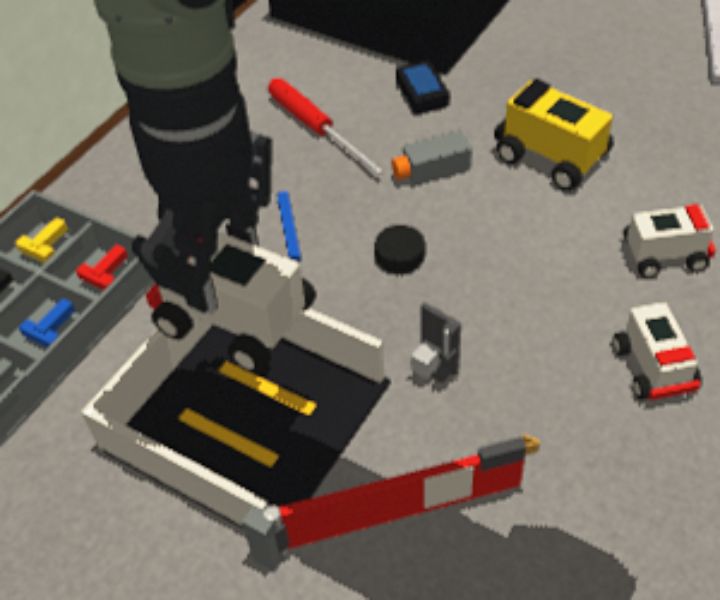

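The rover is held level above the pen, crop about (225,290). Both yellow stripes are still visible beneath it, and the gate is open. Lower it.

>>> {"method": "arm_command", "body": {
  "fingers": [40,40,40,40,40,40,40,40,40,40,40],
  "slide": [
    [0,0,0],
    [0,0,-0.04],
    [0,0,-0.08],
    [0,0,-0.12],
    [0,0,-0.15],
    [0,0,-0.175],
    [0,0,-0.185],
    [0,0,-0.192],
    [0,0,-0.198],
    [0,0,-0.201],
    [0,0,-0.201]
  ],
  "dr": [
    [0,0,0],
    [0,0,0],
    [0,0,0],
    [0,0,0],
    [0,0,0],
    [0,0,0],
    [0,0,0],
    [0,0,0],
    [0,0,0],
    [0,0,0],
    [0,0,0]
  ]
}}

```text
t: 5.17
tcp_pos: [0.6329, 0.091, 0.0745]
ee_rot: [[1.0, 0.024, 0.001], [0.024, -1.0, 0.008], [0.001, -0.008, -1.0]]
force: [0.2, 0.5, -3.8]
finger_gap: 0.0493
gripper_force: 63.7
```

>>> {"method": "arm_command", "body": {
  "fingers": [40,40,40,40,40],
  "slide": [
    [0,0,-0.002],
    [0,0,-0.004],
    [0,0,-0.006],
    [0,0,-0.007],
    [0,0,-0.007]
  ],
  "dr": [
    [0,0,0],
    [0,0,0],
    [0,0,0],
    [0,0,0],
    [0,0,0]
  ]
}}

```text
t: 5.58
tcp_pos: [0.6328, 0.0911, 0.0704]
ee_rot: [[1.0, 0.025, 0.001], [0.025, -1.0, 0.008], [0.001, -0.008, -1.0]]
force: [-1.9, 0.3, 0.6]
finger_gap: 0.0494
gripper_force: 64.2
```

>>> {"method": "arm_command", "body": {
  "fingers": [55,62,70,70,70,70,70,70,70,70,70,70],
  "slide": [
    [0,0,0],
    [0,0,0],
    [0,0,0],
    [0,0,0],
    [0,0,0],
    [0,0,0],
    [0,0,0],
    [0,0,0.03],
    [0,0,0.08],
    [0,0,0.14],
    [0,0,0.2],
    [0,0,0.22]
  ],
  "dr": [
    [0,0,0],
    [0,0,0],
    [0,0,0],
    [0,0,0],
    [0,0,0],
    [0,0,0],
    [0,0,0],
    [0,0,0],
    [0,0,0],
    [0,0,0],
    [0,0,0],
    [0,0,0]
  ]
}}

```text
t: 6.58
tcp_pos: [0.6349, 0.0912, 0.2076]
ee_rot: [[1.0, 0.025, 0.007], [0.024, -1.0, 0.008], [0.008, -0.008, -1.0]]
force: [0.8, 0.5, 0.7]
finger_gap: 0.07
gripper_force: 0.0
```

>>> {"method": "arm_command", "body": {
  "fingers": [40,0,0,0,0,0,0,0,0,0,0],
  "slide": [
    [-0.05,0.01,0],
    [-0.11,0.02,0],
    [-0.17,0.03,0],
    [-0.22,0.04,0],
    [-0.27,0.05,0],
    [-0.32,0.06,0],
    [-0.37,0.07,0],
    [-0.412,0.081,0],
    [-0.412,0.081,0],
    [-0.412,0.081,0],
    [-0.412,0.081,0]
  ],
  "dr": [
    [0,0,-0.015],
    [0,0,-0.03],
    [0,0,-0.045],
    [0,0,-0.06],
    [0,0,-0.075],
    [0,0,-0.09],
    [0,0,-0.105],
    [0,0,-0.123],
    [0,0,-0.123],
    [0,0,-0.123],
    [0,0,-0.123]
  ]
}}

```text
t: 7.5
tcp_pos: [0.3193, -0.0726, 0.2015]
ee_rot: [[0.846, -0.53, 0.055], [-0.532, -0.839, 0.114], [-0.014, -0.126, -0.992]]
force: [0.2, -1.5, -0.1]
finger_gap: 0.0005
gripper_force: 0.0
```

```bash
python3 - <<'E'
from h import *
s=monitor.sense(); print(s["t"],s["tcp_pos"],s["joint_positions"].round(2),s["force"],s["ee_rot"].round(3).tolist())
a=get_image("side"); cv2.imwrite("pics/side3.png",cv2.resize(a["pixels"][80:330,150:450],None,fx=2.4,fy=2.4))
b=get_image("top"); px=b["pixels"]; hsv=cv2.cvtColor(px,cv2.COLOR_BGR2HSV)
# white pad centre seen from the side
m=cv2.inRange(cv2.cvtColor(a["pixels"],cv2.COLOR_BGR2HSV),(0,0,150),(180,50,255)); m2=np.zeros_like(m); m2[262:300,315:355]=m[262:300,315:355]
c=max(cv2.findContours(m2,0,2)[0],key=cv2.contourArea); u,v=cv2.minAreaRect(c)[0]; print("pad px",u,v,cv2.contourArea(c),ray(a,u,v,.043))
th=.76;H=np.array([.532,.196]);d=-np.array([np.sin(th),np.cos(th)]);n=np.array([-np.cos(th),np.sin(th)])
print("pad model",H+.14*d+.0055*n)
# white rover in pen: red bar
red=cv2.inRange(hsv,(0,130,90),(8,255,255))|cv2.inRange(hsv,(172,130,90),(180,255,255)); k=np.zeros_like(red);k[130:210,222:300]=red[130:210,222:300]
c=max(cv2.findContours(k,0,2)[0],key=cv2.contourArea); r=cv2.minAreaRect(c); print(r, ray(b,*r[0],.081))
E
```

```text
7.5 [ 0.31925373 -0.07260202  0.20153333] [-0.56 -0.05 -0.8   0.83  0.13  3.14] [ 0.1691804  -1.51433837 -0.1168762 ] [[0.846, -0.53, 0.055], [-0.532, -0.839, 0.114], [-0.014, -0.126, -0.992]]
pad px 333.5 269.0 249.5 [0.44860438 0.0760358  0.043     ]
pad model [0.4315644  0.09831203]
((262.0, 149.5), (22.0, 11.0), 0.0) [0.66676513 0.09378631 0.081     ]
```

View pics/side3.png

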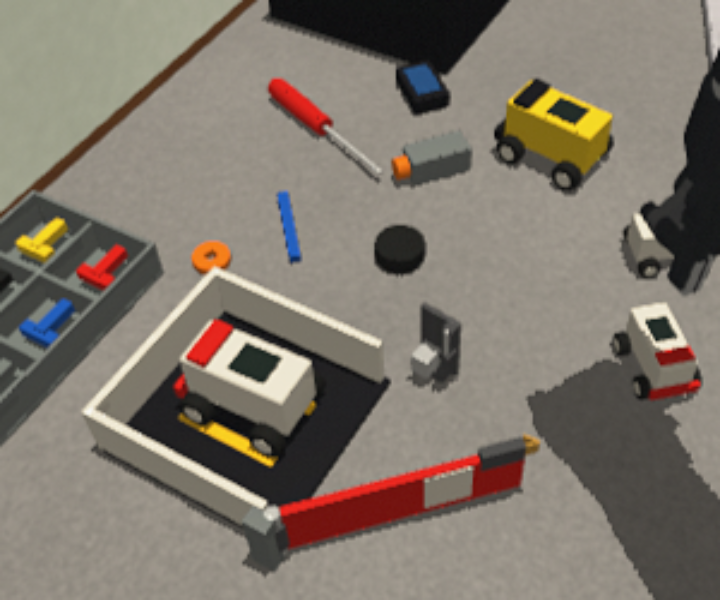

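The rover stands upright in the pen (crop (250,385)), on top of the stripes. The gate is open, with its pad at crop (448,487), which is side pixel (336.7,283); my mask had missed the pad. Joint 6 hit its limit, so I'll use the half-turn equivalent grip orientation instead.

>>> {"method": "arm_command", "body": {
  "fingers": [0,0,0,0,0,0,0,0,0,0,0,0,0,0,0,0],
  "slide": [
    [0,0,0],
    [0,0,0],
    [0,0,0],
    [0,0,0],
    [0,0,0],
    [0,0,0],
    [0,0,0],
    [0,0,0],
    [0,0,0],
    [0,0,0],
    [0,0,0],
    [0,0,0],
    [0,0,0],
    [0,0,0],
    [0,0,0],
    [0,0,0]
  ],
  "dr": [
    [0,0,0.02],
    [0,0,0.04],
    [0,0,0.06],
    [0,0,0.08],
    [0,0,0.1],
    [0,0,0.12],
    [0,0,0.14],
    [0,0,0.16],
    [0,0,0.18],
    [0,0,0.2],
    [0,0,0.22],
    [0,0,0.24],
    [0,0,0.25],
    [0,0,0.25],
    [0,0,0.25],
    [0,0,0.25]
  ]
}}

```text
t: 8.93
tcp_pos: [0.3212, -0.0722, 0.2016]
ee_rot: [[0.53, 0.84, -0.114], [0.848, -0.528, 0.055], [-0.014, -0.126, -0.992]]
force: [0.3, -0.2, 0.4]
finger_gap: 0.0001
gripper_force: 0.0
```

```bash
python3 - <<'E'
from h import *
s=monitor.sense(); print(s["t"],s["tcp_pos"],s["joint_positions"].round(2),s["ee_rot"].round(3).tolist())
a=get_image("side"); 
for z in(.043,): print(ray(a,336.7,283,z))
b=get_image("top"); print("hinge",ray(b,195+73/3.8,195+62/3.8,.075),"keeper",ray(b,195+460/3.8,195+115/3.8,.08))
E
```

```text
8.9333 [ 0.32118087 -0.07221104  0.20161513] [-0.45  0.06 -0.69  0.95  0.    1.68] [[0.53, 0.84, -0.114], [0.848, -0.528, 0.055], [-0.014, -0.126, -0.992]]
[0.42892869 0.10042912 0.043     ]
hinge [0.53087624 0.19278164 0.075     ] keeper [ 0.50635032 -0.02723078  0.08      ]
```

```bash
cat >> h.py <<'E'
from scipy.spatial.transform import Rotation as Ro
H=np.array([.5315,.1945])
def goal(th,gap,z):
    n=np.array([-np.cos(th),np.sin(th)]); d=-np.array([np.sin(th),np.cos(th)])
    p=H+.14*d+(.0055+.011+gap)*n
    x=np.array([n[0],n[1],0.]); zz=np.array([0,0,-1.]); return np.array([*p,z]),np.c_[x,np.cross(zz,x),zz]
def cmd(th,gap,z):
    s=monitor.sense(); p,R=goal(th,gap,z)
    return ((p-s["tcp_pos"])/.6).round(4),(Ro.from_matrix(R@s["ee_rot"].T).as_rotvec()/2/np.pi).round(4)
E
python3 -c "
from h import *
print(cmd(.76,.045,.2))"
```

```text
(array([ 0.1158,  0.3461, -0.0027]), array([ 0.0051, -0.0212,  0.2178]))
```

>>> {"method": "arm_command", "body": {
  "fingers": [0,0,0,0,0,0,0,0,0,0,0,0,0,0],
  "slide": [
    [0.01,0.03,0],
    [0.02,0.06,0],
    [0.03,0.09,0],
    [0.04,0.12,0],
    [0.05,0.15,0],
    [0.06,0.18,0],
    [0.07,0.21,0],
    [0.08,0.24,0],
    [0.09,0.27,0],
    [0.1,0.3,0],
    [0.11,0.33,0],
    [0.116,0.346,0],
    [0.116,0.346,0],
    [0.116,0.346,0]
  ],
  "dr": [
    [0.0004,-0.0018,0.018],
    [0.0008,-0.0035,0.036],
    [0.0013,-0.0053,0.054],
    [0.0017,-0.007,0.073],
    [0.002,-0.009,0.09],
    [0.0025,-0.0106,0.109],
    [0.003,-0.0124,0.127],
    [0.0034,-0.014,0.145],
    [0.0038,-0.016,0.163],
    [0.0043,-0.0177,0.18],
    [0.0047,-0.0194,0.2],
    [0.0051,-0.0212,0.218],
    [0.0051,-0.0212,0.218],
    [0.0051,-0.0212,0.218]
  ]
}}

```text
t: 10.2
tcp_pos: [0.3902, 0.1354, 0.2015]
ee_rot: [[-0.725, 0.689, -0.0], [0.689, 0.725, -0.001], [-0.0, -0.001, -1.0]]
force: [0.1, 0.7, -0.2]
finger_gap: 0.0004
gripper_force: 0.0
```

```bash
python3 -c "
from h import *
s=monitor.sense();print(s['tcp_pos'],s['ee_rot'].round(3).tolist(),s['joint_positions'].round(2),s['force'])
print(cmd(.76,.045,.06))"
```

```text
[0.39015707 0.13539793 0.20149865] [[-0.725, 0.689, -0.0], [0.689, 0.725, -0.001], [-0.0, -0.001, -1.0]] [ 0.16  0.13 -0.61  0.84 -0.    0.92] [ 0.09227233  0.69006787 -0.22796118]
(array([ 0.0005, -0.    , -0.2358]), array([ 0.0002, -0.0001,  0.    ]))
```

>>> {"method": "arm_command", "body": {
  "fingers": [0,0,0,0,0,0,0,0],
  "slide": [
    [0,0,-0.05],
    [0,0,-0.1],
    [0,0,-0.15],
    [0,0,-0.19],
    [0,0,-0.22],
    [0,0,-0.236],
    [0,0,-0.236],
    [0,0,-0.236]
  ],
  "dr": [
    [0,0,0],
    [0,0,0],
    [0,0,0],
    [0,0,0],
    [0,0,0],
    [0,0,0],
    [0,0,0],
    [0,0,0]
  ]
}}

```text
t: 10.87
tcp_pos: [0.3899, 0.1345, 0.0597]
ee_rot: [[-0.724, 0.69, -0.002], [0.69, 0.724, -0.001], [0.001, -0.002, -1.0]]
force: [0.3, 0.3, 0.5]
finger_gap: -0.0001
gripper_force: 0.0
```

```bash
python3 - <<'E'
from h import *
s=monitor.sense();print(s['tcp_pos'],s['force'])
for th,g in [(.76,.03),(.76,.02),(.76,.012),(.76,.006),(.75,.001),(.73,0),(.7,0),(.66,0),(.62,0),(.58,0),(.54,0),(.5,0),(.46,0),(.43,0),(.4,0)]:
    a,b=cmd(th,g,.06);print(th,g,a.round(3),b.round(3))
a=get_image("side"); cv2.imwrite("pics/side4.png",cv2.resize(a["pixels"][180:330,200:420],None,fx=3,fy=3))
E
```

```text
[0.38989331 0.13454212 0.05973306] [0.29724884 0.2538016  0.45857041]
0.76 0.03 [ 0.019 -0.016  0.   ] [ 0. -0.  0.]
0.76 0.02 [ 0.031 -0.027  0.   ] [ 0. -0.  0.]
0.76 0.012 [ 0.041 -0.036  0.   ] [ 0. -0.  0.]
0.76 0.006 [ 0.048 -0.043  0.   ] [ 0. -0.  0.]
0.75 0.001 [ 0.056 -0.051  0.   ] [ 0.    -0.     0.002]
0.73 0 [ 0.06  -0.056  0.   ] [ 0.    -0.     0.005]
0.7 0 [ 0.065 -0.061  0.   ] [ 0.   -0.    0.01]
0.66 0 [ 0.071 -0.068  0.   ] [ 0.    -0.     0.016]
0.62 0 [ 0.078 -0.074  0.   ] [ 0.    -0.     0.022]
0.58 0 [ 0.085 -0.08   0.   ] [ 0.    -0.     0.029]
0.54 0 [ 0.092 -0.086  0.   ] [ 0.    -0.     0.035]
0.5 0 [ 0.1   -0.092  0.   ] [ 0.    -0.     0.042]
0.46 0 [ 0.108 -0.097  0.   ] [ 0.    -0.     0.048]
0.43 0 [ 0.114 -0.101  0.   ] [ 0.    -0.     0.053]
0.4 0 [ 0.12  -0.104  0.   ] [ 0.    -0.     0.058]
```

View pics/side4.png

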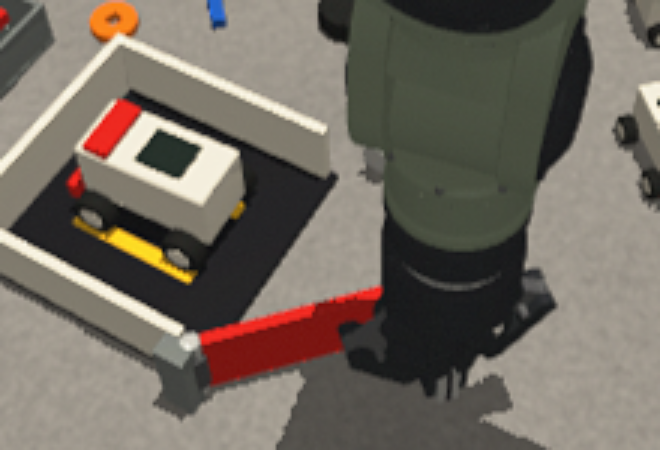

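The fingers are outside the pad, at crop about (445,385), and the gripper body hangs above the gate line. I'm starting the push gently, down to about 0.6 rad.

>>> {"method": "arm_command", "body": {
  "fingers": [0,0,0,0,0,0,0,0,0],
  "slide": [
    [0.019,-0.016,0],
    [0.031,-0.027,0],
    [0.041,-0.036,0],
    [0.048,-0.043,0],
    [0.056,-0.051,0],
    [0.06,-0.056,0],
    [0.065,-0.061,0],
    [0.071,-0.068,0],
    [0.071,-0.068,0]
  ],
  "dr": [
    [0,0,0],
    [0,0,0],
    [0,0,0],
    [0,0,0],
    [0,0,0.002],
    [0,0,0.005],
    [0,0,0.01],
    [0,0,0.016],
    [0,0,0.016]
  ]
}}

```text
t: 11.67
tcp_pos: [0.4338, 0.094, 0.0601]
ee_rot: [[-0.792, 0.611, 0.001], [0.611, 0.792, -0.001], [-0.001, -0.0, -1.0]]
force: [-0.3, -0.2, -0.0]
finger_gap: -0.0002
gripper_force: 0.1
```

```bash
cat > g.py <<'E'
from h import *
import sys
s=monitor.sense();print(s['t'],s['tcp_pos'].round(4),s['force'].round(2))
for th in np.arange(*map(float,sys.argv[1:4])):
    a,b=cmd(th,float(sys.argv[4]),.06);print(round(th,3),a.round(4),b.round(4))
E
python3 g.py .64 .2 -.04 0
```

```text
11.6667 [0.4338 0.094  0.0601] [-0.34 -0.17 -0.02]
0.64 [ 0.0013 -0.0032 -0.0002] [0.0001 0.0001 0.0028]
0.6 [ 0.0083 -0.0095 -0.0002] [0.0001 0.0001 0.0092]
0.56 [ 0.0155 -0.0155 -0.0002] [0.0001 0.0001 0.0155]
0.52 [ 0.0229 -0.0212 -0.0002] [0.0001 0.0001 0.0219]
0.48 [ 0.0306 -0.0267 -0.0002] [0.0001 0.0001 0.0283]
0.44 [ 0.0385 -0.0318 -0.0002] [0.0001 0.0001 0.0346]
0.4 [ 0.0466 -0.0366 -0.0002] [0.0001 0.0001 0.041 ]
0.36 [ 0.0548 -0.0411 -0.0002] [0.0001 0.0001 0.0473]
0.32 [ 0.0632 -0.0453 -0.0002] [0.0001 0.0002 0.0537]
0.28 [ 0.0718 -0.0491 -0.0002] [0.0001 0.0002 0.0601]
0.24 [ 0.0806 -0.0525 -0.0002] [0.0001 0.0002 0.0664]
```

>>> {"method": "arm_command", "body": {
  "fingers": [0,0,0,0,0,0,0],
  "slide": [
    [0.005,-0.006,0],
    [0.01,-0.011,0],
    [0.0155,-0.0155,0],
    [0.019,-0.0185,0],
    [0.023,-0.021,0],
    [0.027,-0.024,0],
    [0.03,-0.0267,0]
  ],
  "dr": [
    [0,0,0.005],
    [0,0,0.01],
    [0,0,0.0155],
    [0,0,0.019],
    [0,0,0.022],
    [0,0,0.025],
    [0,0,0.028]
  ]
}}

```text
t: 12.25
tcp_pos: [0.4509, 0.0786, 0.0599]
ee_rot: [[-0.887, 0.462, -0.0], [0.462, 0.887, -0.0], [0.0, -0.0, -1.0]]
force: [-1.6, 0.8, -0.7]
finger_gap: 0.0004
gripper_force: 0.7
```

```bash
python3 g.py .48 .2 -.02 0; python3 - <<'E'
from h import *
a=get_image("side"); cv2.imwrite("pics/side5.png",cv2.resize(a["pixels"][180:330,200:420],None,fx=3,fy=3))
E
```

```text
12.25 [0.4509 0.0786 0.0599] [-1.58  0.8  -0.66]
0.48 [ 0.0022 -0.0011  0.0002] [ 0. -0.  0.]
0.46 [ 0.0061 -0.0037  0.0002] [ 0.     -0.      0.0032]
0.44 [ 0.0101 -0.0062  0.0002] [ 0.     -0.      0.0064]
0.42 [ 0.0141 -0.0087  0.0002] [ 0.     -0.      0.0096]
0.4 [ 0.0182 -0.011   0.0002] [ 0.     -0.      0.0128]
0.38 [ 0.0223 -0.0133  0.0002] [ 0.    -0.     0.016]
0.36 [ 0.0264 -0.0155  0.0002] [ 0.     -0.      0.0191]
0.34 [ 0.0306 -0.0176  0.0002] [ 0.     -0.      0.0223]
0.32 [ 0.0349 -0.0197  0.0002] [ 0.     -0.      0.0255]
0.3 [ 0.0391 -0.0216  0.0002] [ 0.     -0.      0.0287]
0.28 [ 0.0435 -0.0235  0.0002] [ 0.     -0.      0.0319]
0.26 [ 0.0478 -0.0253  0.0002] [ 0.     -0.      0.0351]
0.24 [ 0.0522 -0.027   0.0002] [ 0.     -0.      0.0382]
0.22 [ 0.0566 -0.0286  0.0002] [ 0.     -0.      0.0414]
```

View pics/side5.png

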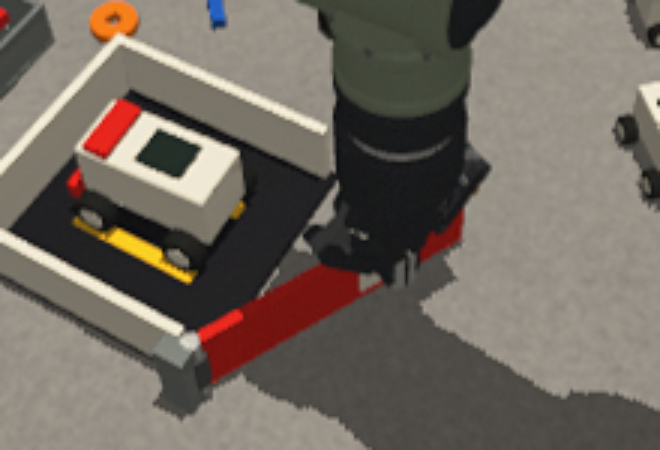

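The fingers are on the pad (crop (385,275)) with about 1.8 N, and the gate is following. Continue.

>>> {"method": "arm_command", "body": {
  "fingers": [0,0,0,0,0,0],
  "slide": [
    [0.006,-0.0037,0],
    [0.01,-0.006,0],
    [0.014,-0.0087,0],
    [0.018,-0.011,0],
    [0.022,-0.0133,0],
    [0.022,-0.0133,0]
  ],
  "dr": [
    [0,0,0.003],
    [0,0,0.006],
    [0,0,0.01],
    [0,0,0.013],
    [0,0,0.016],
    [0,0,0.016]
  ]
}}

```text
t: 12.8
tcp_pos: [0.4648, 0.0703, 0.0599]
ee_rot: [[-0.929, 0.371, 0.001], [0.371, 0.929, -0.001], [-0.001, -0.0, -1.0]]
force: [-1.4, 0.7, -0.3]
finger_gap: 0.0001
gripper_force: 0.7
```

>>> {"method": "arm_command", "body": {
  "fingers": [0,0,0,0],
  "slide": [
    [0.0025,-0.0013,0],
    [0.005,-0.0025,0],
    [0.0083,-0.0043,0],
    [0.0083,-0.0043,0]
  ],
  "dr": [
    [0,0,0.002],
    [0,0,0.004],
    [0,0,0.006],
    [0,0,0.006]
  ]
}}

```text
t: 13.13
tcp_pos: [0.4696, 0.0679, 0.06]
ee_rot: [[-0.942, 0.336, 0.001], [0.336, 0.942, -0.001], [-0.001, -0.0, -1.0]]
force: [-0.9, 0.8, -0.6]
finger_gap: 0.0002
gripper_force: 0.8
```

>>> {"method": "arm_command", "body": {
  "fingers": [0,0,0,0],
  "slide": [
    [0.002,-0.001,0],
    [0.004,-0.002,0],
    [0.006,-0.003,0],
    [0.006,-0.003,0]
  ],
  "dr": [
    [0,0,0.0016],
    [0,0,0.0032],
    [0,0,0.0048],
    [0,0,0.0048]
  ]
}}

```text
t: 13.47
tcp_pos: [0.4731, 0.0661, 0.06]
ee_rot: [[-0.952, 0.308, 0.001], [0.308, 0.952, -0.001], [-0.001, -0.0, -1.0]]
force: [-1.0, 2.0, -0.3]
finger_gap: 0.0
gripper_force: 0.8
```

>>> {"method": "arm_command", "body": {
  "fingers": [0,0,0],
  "slide": [
    [0.002,-0.0008,0],
    [0.004,-0.0016,0],
    [0.004,-0.0016,0]
  ],
  "dr": [
    [0,0,0.0016],
    [0,0,0.0032],
    [0,0,0.0032]
  ]
}}

```text
t: 13.72
tcp_pos: [0.4755, 0.0651, 0.06]
ee_rot: [[-0.957, 0.288, 0.001], [0.288, 0.957, -0.001], [-0.001, -0.001, -1.0]]
force: [-1.3, 1.5, -0.7]
finger_gap: 0.0003
gripper_force: 0.8
```

```bash
python3 g.py .34 .04 -.02 0
```

```text
13.7167 [0.4755 0.0651 0.06  ] [-1.33  1.47 -0.7 ]
0.34 [-0.0104  0.0049  0.0001] [ 0.0001  0.0001 -0.0075]
0.32 [-0.0061  0.0029  0.0001] [ 0.0001  0.0001 -0.0044]
0.3 [-0.0018  0.0009  0.0001] [ 0.0001  0.0001 -0.0012]
0.28 [ 0.0025 -0.0009  0.0001] [0.0001 0.0001 0.002 ]
0.26 [ 0.0068 -0.0027  0.0001] [0.0001 0.0001 0.0052]
0.24 [ 0.0112 -0.0044  0.0001] [0.0001 0.0001 0.0084]
0.22 [ 0.0156 -0.006   0.0001] [0.0001 0.0001 0.0116]
0.2 [ 0.0201 -0.0075  0.0001] [0.0001 0.0001 0.0147]
0.18 [ 0.0246 -0.0089  0.0001] [0.0001 0.0001 0.0179]
0.16 [ 0.0291 -0.0103  0.0001] [0.0001 0.0001 0.0211]
0.14 [ 0.0336 -0.0115  0.0001] [0.0001 0.0001 0.0243]
0.12 [ 0.0382 -0.0126  0.0001] [0.0001 0.0001 0.0275]
0.1 [ 0.0427 -0.0137  0.0001] [0.0001 0.0001 0.0307]
0.08 [ 0.0473 -0.0147  0.0001] [0.0001 0.0001 0.0338]
0.06 [ 0.0519 -0.0155  0.0001] [0.0001 0.0001 0.037 ]
0.04 [ 0.0566 -0.0163  0.0001] [0.0001 0.0001 0.0402]
```

>>> {"method": "arm_command", "body": {
  "fingers": [0,0,0],
  "slide": [
    [0.002,-0.0008,0],
    [0.004,-0.0016,0],
    [0.004,-0.0016,0]
  ],
  "dr": [
    [0,0,0.0016],
    [0,0,0.0032],
    [0,0,0.0032]
  ]
}}

```text
t: 13.97
tcp_pos: [0.4778, 0.0641, 0.0599]
ee_rot: [[-0.963, 0.269, 0.0], [0.269, 0.963, -0.001], [-0.001, -0.001, -1.0]]
force: [-2.3, 0.3, 0.6]
finger_gap: 0.0002
gripper_force: 0.9
```

>>> {"method": "arm_command", "body": {
  "fingers": [0,0],
  "slide": [
    [0.0025,-0.001,0],
    [0.0025,-0.001,0]
  ],
  "dr": [
    [0,0,0.0018],
    [0,0,0.0018]
  ]
}}

```text
t: 14.13
tcp_pos: [0.4793, 0.0635, 0.06]
ee_rot: [[-0.966, 0.258, 0.0], [0.258, 0.966, -0.001], [-0.001, -0.001, -1.0]]
force: [-1.8, 1.1, 0.2]
finger_gap: 0.0003
gripper_force: 0.9
```

>>> {"method": "arm_command", "body": {
  "fingers": [0,0],
  "slide": [
    [0.0025,-0.001,0],
    [0.0025,-0.001,0]
  ],
  "dr": [
    [0,0,0.0018],
    [0,0,0.0018]
  ]
}}

```text
t: 14.3
tcp_pos: [0.4808, 0.0629, 0.0599]
ee_rot: [[-0.969, 0.247, 0.0], [0.247, 0.969, -0.001], [-0.001, -0.001, -1.0]]
force: [-0.5, 0.4, 0.6]
finger_gap: -0.0
gripper_force: 0.9
```

>>> {"method": "arm_command", "body": {
  "fingers": [0,0],
  "slide": [
    [0.0025,-0.001,0],
    [0.0025,-0.001,0]
  ],
  "dr": [
    [0,0,0.0018],
    [0,0,0.0018]
  ]
}}

```text
t: 14.47
tcp_pos: [0.4823, 0.0623, 0.0599]
ee_rot: [[-0.972, 0.236, 0.0], [0.236, 0.972, -0.001], [-0.001, -0.001, -1.0]]
force: [-2.0, 0.6, -0.8]
finger_gap: -0.0001
gripper_force: 0.9
```

>>> {"method": "arm_command", "body": {
  "fingers": [0,0],
  "slide": [
    [0.0025,-0.0009,0],
    [0.0025,-0.0009,0]
  ],
  "dr": [
    [0,0,0.0018],
    [0,0,0.0018]
  ]
}}

```text
t: 14.63
tcp_pos: [0.4838, 0.0618, 0.0599]
ee_rot: [[-0.974, 0.225, 0.0], [0.225, 0.974, -0.001], [-0.001, -0.001, -1.0]]
force: [-1.9, 0.8, 0.3]
finger_gap: 0.0003
gripper_force: 1.0
```

>>> {"method": "arm_command", "body": {
  "fingers": [0,0],
  "slide": [
    [0.0025,-0.0009,0],
    [0.0025,-0.0009,0]
  ],
  "dr": [
    [0,0,0.0018],
    [0,0,0.0018]
  ]
}}

```text
t: 14.8
tcp_pos: [0.4853, 0.0613, 0.0599]
ee_rot: [[-0.977, 0.214, 0.0], [0.214, 0.977, -0.001], [-0.001, -0.001, -1.0]]
force: [-2.1, 1.1, -0.6]
finger_gap: 0.0001
gripper_force: 1.0
```

>>> {"method": "arm_command", "body": {
  "fingers": [0,0],
  "slide": [
    [0.0025,-0.0009,0],
    [0.0025,-0.0009,0]
  ],
  "dr": [
    [0,0,0.0018],
    [0,0,0.0018]
  ]
}}

```text
t: 14.97
tcp_pos: [0.4864, 0.0609, 0.0599]
ee_rot: [[-0.979, 0.203, -0.0], [0.203, 0.979, -0.0], [0.0, -0.0, -1.0]]
force: [-2.7, 0.9, 1.6]
finger_gap: 0.0002
gripper_force: 1.3
```

>>> {"method": "arm_command", "body": {
  "fingers": [0,0],
  "slide": [
    [0.002,-0.0007,0],
    [0.002,-0.0007,0]
  ],
  "dr": [
    [0,0,0.0014],
    [0,0,0.0014]
  ]
}}

```text
t: 15.13
tcp_pos: [0.4871, 0.0606, 0.0599]
ee_rot: [[-0.981, 0.194, -0.001], [0.194, 0.981, -0.0], [0.001, -0.0, -1.0]]
force: [-5.0, 1.4, 2.2]
finger_gap: -0.0001
gripper_force: 2.4
```

>>> {"method": "arm_command", "body": {
  "fingers": [0,0],
  "slide": [
    [0.0015,-0.0005,0],
    [0.0015,-0.0005,0]
  ],
  "dr": [
    [0,0,0.0007],
    [0,0,0.0007]
  ]
}}

```text
t: 15.3
tcp_pos: [0.4876, 0.0604, 0.0599]
ee_rot: [[-0.982, 0.19, -0.002], [0.19, 0.982, 0.0], [0.002, -0.0, -1.0]]
force: [-5.0, 1.9, 3.8]
finger_gap: -0.0003
gripper_force: 2.9
```

>>> {"method": "arm_command", "body": {
  "fingers": [0,0],
  "slide": [
    [0.0015,-0.0005,0],
    [0.0015,-0.0005,0]
  ],
  "dr": [
    [0,0,0.0007],
    [0,0,0.0007]
  ]
}}

```text
t: 15.47
tcp_pos: [0.4883, 0.0602, 0.0599]
ee_rot: [[-0.983, 0.186, -0.002], [0.186, 0.983, 0.0], [0.002, -0.0, -1.0]]
force: [-5.8, 2.5, 4.5]
finger_gap: 0.0
gripper_force: 3.2
```

>>> {"method": "arm_command", "body": {
  "fingers": [0,0],
  "slide": [
    [0.0012,-0.0004,0],
    [0.0012,-0.0004,0]
  ],
  "dr": [
    [0,0,0.0006],
    [0,0,0.0006]
  ]
}}

```text
t: 15.63
tcp_pos: [0.4888, 0.06, 0.0599]
ee_rot: [[-0.983, 0.182, -0.002], [0.182, 0.983, 0.0], [0.003, -0.0, -1.0]]
force: [-6.8, 2.5, 4.9]
finger_gap: -0.0002
gripper_force: 3.6
```

>>> {"method": "arm_command", "body": {
  "fingers": [0,0],
  "slide": [
    [0.0012,-0.0004,0],
    [0.0012,-0.0004,0]
  ],
  "dr": [
    [0,0,0.0006],
    [0,0,0.0006]
  ]
}}

```text
t: 15.8
tcp_pos: [0.4892, 0.0599, 0.0598]
ee_rot: [[-0.984, 0.178, -0.003], [0.178, 0.984, 0.001], [0.003, 0.0, -1.0]]
force: [-7.5, 2.5, 6.2]
finger_gap: 0.0
gripper_force: 3.8
```

>>> {"method": "arm_command", "body": {
  "fingers": [0,0],
  "slide": [
    [0.0012,-0.0004,0],
    [0.0012,-0.0004,0]
  ],
  "dr": [
    [0,0,0.0006],
    [0,0,0.0006]
  ]
}}

```text
t: 15.97
tcp_pos: [0.4901, 0.0596, 0.0598]
ee_rot: [[-0.985, 0.174, -0.003], [0.174, 0.985, 0.001], [0.003, 0.0, -1.0]]
force: [-6.2, 1.6, 3.3]
finger_gap: 0.0002
gripper_force: 3.1
```

>>> {"method": "arm_command", "body": {
  "fingers": [0,0],
  "slide": [
    [0.001,-0.0003,0],
    [0.001,-0.0003,0]
  ],
  "dr": [
    [0,0,0.0005],
    [0,0,0.0005]
  ]
}}

```text
t: 16.13
tcp_pos: [0.4931, 0.0589, 0.0601]
ee_rot: [[-0.985, 0.172, 0.002], [0.172, 0.985, -0.001], [-0.002, -0.001, -1.0]]
force: [-0.5, -0.2, 0.4]
finger_gap: 0.0001
gripper_force: 0.0
```

The force dropped from about 8 N to 0 and the tool jumped 3 mm, so the latch has snapped. Backing off.

>>> {"method": "arm_command", "body": {
  "fingers": [0,0,0,0,0,0,0,0],
  "slide": [
    [-0.01,0.002,0],
    [-0.03,0.005,0],
    [-0.06,0.01,0],
    [-0.1,0.017,0],
    [-0.14,0.024,0],
    [-0.14,0.024,0.06],
    [-0.14,0.024,0.12],
    [-0.14,0.024,0.12]
  ],
  "dr": [
    [0,0,0],
    [0,0,0],
    [0,0,0],
    [0,0,0],
    [0,0,0],
    [0,0,0],
    [0,0,0],
    [0,0,0]
  ]
}}

```text
t: 16.8
tcp_pos: [0.4119, 0.0733, 0.1371]
ee_rot: [[-0.985, 0.172, 0.01], [0.172, 0.985, -0.001], [-0.01, 0.001, -1.0]]
force: [1.5, -0.6, 0.4]
finger_gap: 0.0002
gripper_force: 0.0
```

```bash
python3 - <<'E'
from h import *
print(monitor.sense()['t'])
a=get_image("side"); cv2.imwrite("pics/side6.png",cv2.resize(a["pixels"][150:330,180:440],None,fx=2.8,fy=2.8))
E
```

```text
16.8
```

View pics/side6.png

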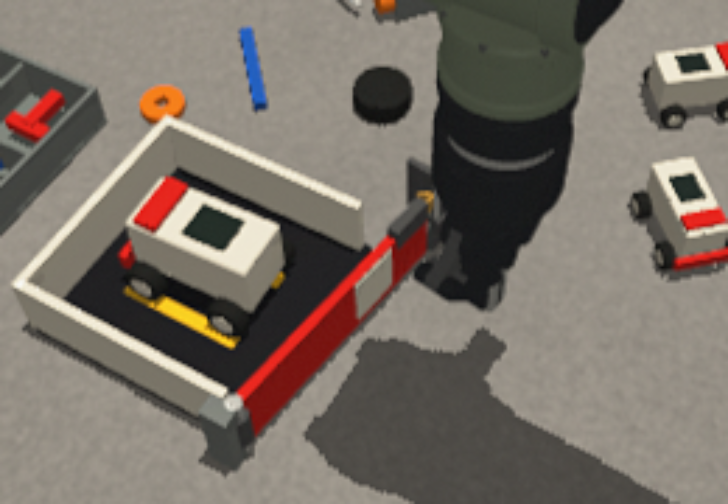

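The gate stays shut with its tongue in the keeper (crop (425,200)). The rover stands in the pen at (205,255), and the fingers are clear. Let it settle, then hand in.

>>> {"method": "arm_command", "body": {
  "fingers": [0,0,0,0,0,0],
  "slide": [
    [0,0,0.04],
    [0,0,0.06],
    [0,0,0.06],
    [0,0,0.06],
    [0,0,0.06],
    [0,0,0.06]
  ],
  "dr": [
    [0,0,0],
    [0,0,0],
    [0,0,0],
    [0,0,0],
    [0,0,0],
    [0,0,0]
  ]
}}

```text
t: 17.35
tcp_pos: [0.4076, 0.0733, 0.1667]
ee_rot: [[-0.985, 0.172, -0.002], [0.172, 0.985, -0.001], [0.001, -0.001, -1.0]]
force: [0.1, -0.0, -0.3]
finger_gap: -0.0001
gripper_force: 0.0
```

```bash
python3 -c "
from h import *
print(env.job_done())"
```

```text
the job is handed in; nothing more can be done
None
```

The white rover stands upright and released in the pen, the gate snapped shut and was holding by its latch when last seen, and the job is handed in at about 17 s (no verdict was returned).

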